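# Pack the inspection kit and offer up the case cover

## Robot

A 6-joint arm with a two-finger parallel gripper is mounted at the origin on a cart in front of the work surface, level with it; the furniture and walls round the work are solid. World frame = base frame: x ahead of the robot, y to its left, z up, the work surface at z = 0. Lengths are in m, angles in rad, forces in N, time in s.
With the tool pointing down it reaches from about 0.35 to 0.85 m from the base axis. Payload 8.1 kg.
Tool frame: the origin (TCP) lies at the centre of the arm's flange, where the gripper is bolted on; the fingertips stand 186 mm ahead of it and the grasp point (between the pads) lies 167 mm ahead of it (robot.grasp_offset is the distance from the TCP to the grasp point, in m); z points along the fingers, y is the line along which they close (so a half turn about z gives the same grasp; the last joint's range is limited). The gripper opens to 93 mm and grips with 3 to 60 N. Pads are 15 mm wide; open, the fingers measure 128 mm over their backs; the gripper's body (75 mm by 188 mm) begins 65 mm behind the grasp point.
Start: joints at [-1.401, 0.13, 1.488, -0, 1.523, -0.085], TCP at [0.151, -0.581, 0.405] pointing down, gripper open.
Joint ranges: [-2.96, 2.96], [-0.89, 2.26], [0.02, 2.5], [-1.34, 4.48], [0, 2.73], [-2.66, 2.66]. Speed limits (rad/s): [2.39, 2.39, 2.79, 3.14, 3.14, 3.14].

## Interface

Orientations are given as a rotation vector (axis times angle).
In Python, from plant import robot gives the robot as it stands.
- The arm moves only by the tool drive_tool, never from a script. Its argument "moves" is one flat list of numbers, 7 for each row, row after row: the finger opening in mm, from 0 to 93, then the shift along the tool's x, y, z in mm, then the turn, a rotation vector about the tool's x, y, z in degrees. A call has 1 to 8 rows; each row shifts and turns the commanded pose from where the row before left it, along the tool's axes as they then stand; what a row does not reach is not made up. A row lasts 1/10 s, in which the tool goes at most 50 mm and 8.59 degrees, less where a joint would pass 70% of its speed; a pose out of reach is approached as far as the arm can. A call is refused whole if a number of a shift passes 50 or a number of a turn 8.59, either way. A call with a gripper value outside its range is refused whole. The fingers move at their own pace and stop on an object; "grip_force" is the grip in N (left out, the last holds). Time passes only in rows, so rows that do not move let the fingers close. It gives the time, the measured TCP pose, the force, the opening and the grip force at its end, in the units of the state.
- robot.read_state(): the state, without advancing time (a new reading comes with each control period).
- robot.read_camera(name): name is "side" or "top" or "wrist"; returns a dict with "color" (400x640x3 uint8, red, green, blue), "depth" (400x640 float32, m along the optical axis (not along the pixel's ray), 0 where there is no reading), "mtx" (3x3 intrinsics, pixels), "R" (3x3) and "t" (3): a world point X has camera coordinates R X + t. Camera axes: x right, y down, z forward; pixel columns grow to the right and rows downward; lengths in m; the calibration is good to about 2 mm. The wrist camera is an equidistant fisheye: a pixel r from the principal point sees the ray r / f radians off the axis. A picture is of the moment at which its call begins.
- robot.close_job(): hands the job in; it is judged then, once.
The state is a dict: "t": time; "q": joint angles; "dq": joint speeds; "joint_torque": joint torques, N m; "tool_pos": TCP position; "orientation": TCP orientation; "force": force on the tool from outside, world axes, zero at the start; "wrist_torque": the same for the moment, N m; "opening": finger opening in m; "gripper_force": force on a finger pad.
Only numpy, scipy, OpenCV 4.12 (cv2) and the standard library are available. Lean on these libraries where they do the work, as an engineer would, in place of code of your own. Each camera call takes 0.05 s, during which the arm holds its last target. There are 200 camera calls.

## Task

Pack the eye loupe and the small magnet block side by side in the shallow pocket of the metal transit case, both standing upright and flat on its floor, set down and not dropped. Then take the cover plate by its handle and hold it level and still about 15 mm above the tops of the four pillars, touching nothing there, with its four holes in line over the threaded holes so that a colleague can start the screws. Finish while still holding it there, and leave the tin, the oiler and the marker pen where they are.

Things in the scene. Friction and masses are not known exactly. Their poses are not given: they have to be found in the camera images.
- case: Open grey metal transit case, fixed. Origin: centre of its underside; z up. Base 70 (x) x 150 (y) x 3 mm. Central pocket 50 (x) x 72 (y) mm inside: floor at z = 3 mm, walls 5 mm thick, tops at only z = 10 mm (items stand out above them). Both items fit side by side along y in either order, the block with its 42 mm length along x, about 9 mm to spare in all. Four pillars: see case_hole0.
- case_hole0 (a point): Threaded hole, 6 mm, in the top of a steel pillar, at case (-25, -62, 50) mm; axes as the case's. The four pillars stand at case (x, y) = (+-25, +-62) mm, are 13 mm across (16 mm at the lowest 3 mm) and end at z = 50 mm.
- case_hole2 (a point): Threaded hole in the opposite (diagonal) pillar top at case (25, 62, 50) mm.
- cover_grip (a point): Centre of the black handle bar of the cover: loose flat grey metal plate 70 (x) x 150 (y) x 4 mm, about 0.25 kg, lying handle up. Bar along y, 10 mm wide (x), 80 long, 14 high, centre 34 mm above the plate's underside; 23 mm of air below it except legs 10 mm square at y = +-34 mm. Four 9 mm plate holes at (x, y) = (+-25, +-62) mm from here. z up. Fits either way round (half turn).
- cover_hole0 (a point): Hole in the plate, at its underside: (-25, -62, -34) mm from cover_grip.
- cover_hole2 (a point): The diagonally opposite hole, at the underside: (25, 62, -34) mm from cover_grip.
- loupe_center (a point): Centre, half-way up, of the eye loupe: a loose black round tube 33 mm across and 30 mm high, standing on the bench; its side is straight low down and tapers inward near the top, z up, 0.03 kg.
- block_center (a point): Centre, half-way up, of the magnet block: a loose rounded rectangular block with a dark top pad, 30 (x) x 42 (y) x 34 (z) mm, standing on the bench, 0.06 kg.
- polish_tin: Bystander: round lidded tin, 68 mm across, 27 mm high, loose. Origin: centre of its underside.
- oil_bottle: Bystander: small oiler bottle with a nozzle, 38 mm across, 106 mm high, loose. Origin: centre of its underside.
- marker_pen: Bystander: marker pen lying on the bench, 121 mm along its y, 12 mm thick, loose. Origin: middle of its underside.
Not all that is in view belongs to the job. What is shaped like the part that bears loupe_center but blue is not meant.

How it is judged:
By the outcome, as a careful person would: the job done as asked, in the order asked, and still so for the second after the job is handed in, while the arm keeps its last pose, push and grip.
It also fails if it takes over 54 s, if anything falls off the work surface, if the arm or the gripper's body presses on something with over 40 N, if the wrist force passes 120 N, or if a joint passes its speed limit or range.

## Working session

There is one attempt and no reset: what is moved stays moved. The work goes in short steps, Python scripts to look and compute and a tool call to move; the robot and the scene stay as the last step left them, time stands still between calls to the robot, and variables do not carry over. Pictures are saved under pics/ and viewed, at most 10 in all, crops included, and the job is handed in when it is done.

Besides the shell and the picture viewer there is one more tool, called as a command line: name --argument value ..., lists and objects as JSON in quotes. drive_tool: Moves the arm, as the interface text tells. Its arguments: {"type":"object","properties":{"moves":{"type":"array","items":{"type":"number"}},"grip_force":{"type":"number"}},"required":["moves"]}

```bash
mkdir -p pics; ls
python3 - <<'E'
from plant import robot
import numpy as np, cv2
np.set_printoptions(precision=4,suppress=True)
s=robot.read_state(); print(s['t'],s['tool_pos'],s['orientation'],s['force'])
for n in('top','side','wrist'):
    c=robot.read_camera(n); np.savez(n+'0.npz',**c)
    cv2.imwrite(f'pics/{n}0.png',c['color'][...,::-1]); print(n,c['mtx'].tolist(),c['R'].tolist(),c['t'])
a=[cv2.imread(f'pics/{n}0.png') for n in('top','side')]
E
```

```text
pics
0.0 [ 0.1512 -0.5804  0.4037] [-3.1144 -0.3989  0.0001] [ 0.102  -0.1984 -0.1636]
top [[508.93152689356634, 0.0, 319.97588570112157], [0.0, 508.93152689356634, 200.26623914231587], [0.0, 0.0, 1.0]] [[-0.01574162159935346, -0.9995894674696338, 0.023939462675610198], [-0.989988470254552, 0.01222272133381881, -0.1406180423923181], [0.14026770873039426, -0.025913348046324988, -0.9897744532369765]] [0.1496 0.5214 1.1793]
side [[464.4716951307301, 0.0, 317.863890386685], [0.0, 464.4716951307301, 200.46612172908334], [0.0, 0.0, 1.0]] [[0.9993163352905662, 0.03695169012131579, 0.001197755655669897], [0.02290483195347099, -0.5933541830266651, -0.8046155492891881], [-0.029021211115590775, 0.8040928964254919, -0.5937948999641603]] [-0.5317  0.1403  0.8723]
wrist [[309.70691628693146, 0.0, 324.29455441783307], [0.0, 309.70691628693146, 201.33505477604086], [0.0, 0.0, 1.0]] [[0.2525642183583066, -0.9675790085409338, -0.0014757493020288398], [-0.9230307231517761, -0.24139282190176448, 0.299572678414126], [-0.29021647045432813, -0.0742991774197256, -0.9540723413409414]] [-0.5984 -0.0338  0.3927]
```

View pics/top0.png

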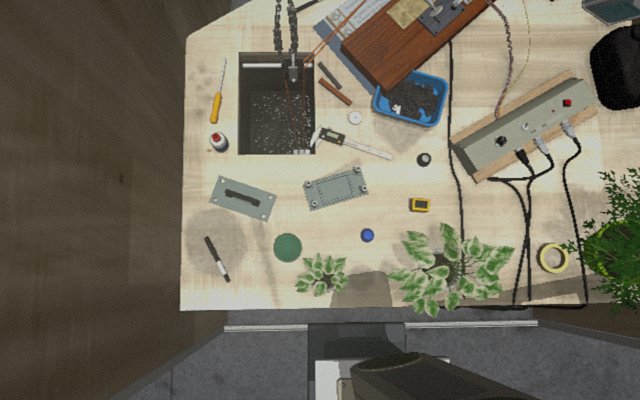

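View pics/side0.png

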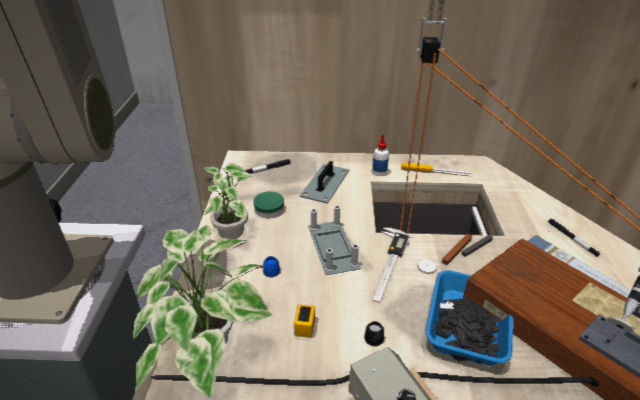

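Top view: the case is at about (336,188), the cover at (243,197), the black loupe at (424,159), the yellow block at (420,204) and the blue decoy at (367,235). The side view shows a hoist with ropes over the pit, around columns 380–440.

```bash
cat > h.py <<'E'
import numpy as np, cv2
np.set_printoptions(precision=4,suppress=True)
def load(n): return dict(np.load(n))
def cloud(c):
    v,u=np.mgrid[:400,:640]; K=c['mtx']; d=c['depth']
    P=np.stack([(u-K[0,2])/K[0,0]*d,(v-K[1,2])/K[1,1]*d,d],-1)
    X=(P-c['t'])@c['R']; X[d==0]=np.nan; return X
def ray(c,u,v,z):
    K=c['mtx']; r=np.array([(u-K[0,2])/K[0,0],(v-K[1,2])/K[1,1],1])@c['R']; o=-c['R'].T@c['t']
    return o+r*(z-o[2])/r[2]
def px(c,X):
    p=c['R']@np.asarray(X,float)+c['t']; return c['mtx'][:2,:2].diagonal()*p[:2]/p[2]+c['mtx'][:2,2]
E
python3 - <<'E'
from h import *
t=load('top0.npz'); s=load('side0.npz'); X=cloud(t); Y=cloud(s)
boxes={'case':(295,160,380,220),'cover':(200,165,285,230),'loupe':(412,148,436,170),'block':(405,192,435,216),'tin':(268,228,308,268),'oil':(205,128,232,154),'pen':(198,230,235,285),'plant':(290,250,350,300),'panel':(445,60,600,180)}
for n,(a,b,c,d) in boxes.items():
    P=X[b:d,a:c].reshape(-1,3); z=P[:,2]; print(n,'z med',np.nanmedian(z),'max',np.nanpercentile(z,99.5))
    for lo in (.008,.02,.03,.04):
        m=z>lo
        if m.sum()>8:
            q=P[m]; r=cv2.minAreaRect(q[:,:2].astype(np.float32)*1000); print('  >',lo,m.sum(),q.mean(0),np.round(r[0],1),np.round(r[1],1),round(r[2],1))
# tall stuff from side/top: in work volume
for nm,C in(('top',X),('side',Y)):
    P=C.reshape(-1,3); m=(P[:,2]>.12)&(P[:,0]>.3)&(P[:,0]<1)&(abs(P[:,1])<.5)
    q=P[m]; k=np.round(q/.06).astype(int); u,cn=np.unique(k,axis=0,return_counts=True); print(nm,[(list(np.round(a*.06,2)),int(b)) for a,b in zip(u,cn) if b>8])
a=cv2.resize(t['color'][140:230,200:440,::-1],None,fx=3.3,fy=3.3,interpolation=cv2.INTER_CUBIC)
b=cv2.resize(s['color'][145:345,200:440,::-1],None,fx=3,fy=3,interpolation=cv2.INTER_CUBIC)
cv2.imwrite('pics/topc.png',a); cv2.imwrite('pics/sidec.png',b)
E
```

```text
case z med 0.0013375892183305593 max 0.05131754211700011
  > 0.008 371 [0.5558 0.1043 0.0233] [556.9  96.4] [ 68.2 164.7] 14.4
  > 0.02 140 [0.5554 0.1048 0.0443] [555.9 105.2] [ 62.2 136.1] 16.2
  > 0.03 120 [0.5554 0.1064 0.0475] [555.8 105.2] [ 62.2 136. ] 16.2
  > 0.04 105 [0.5553 0.1057 0.0494] [555.8 105.2] [ 62.2 136. ] 16.2
cover z med 0.0012652534647474604 max 0.04301628886035895
  > 0.008 274 [0.5344 0.3319 0.0271] [524.1 335. ] [149.   87.9] 69.2
  > 0.02 159 [0.5341 0.331  0.04  ] [534.8 331.4] [79.1 10.3] 70.3
  > 0.03 154 [0.5343 0.3312 0.0405] [534.8 331.4] [79.1 10.3] 70.3
  > 0.04 98 [0.5344 0.3301 0.0422] [534.7 331.6] [78.8 10.1] 70.5
loupe z med 0.0016183835919215276 max 0.03245676946608735
  > 0.008 149 [ 0.6237 -0.1131  0.0225] [ 624.4 -114.1] [30.6 29. ] 68.7
  > 0.02 106 [ 0.6248 -0.1146  0.0254] [ 624.7 -115.2] [28.8 27.6] 68.7
  > 0.03 14 [ 0.6254 -0.1137  0.0317] [ 623.5 -114.2] [20.4 21.8] 20.4
block z med 0.0021565579395382293 max 0.03980302722978798
  > 0.008 252 [ 0.5101 -0.0951  0.0323] [511.1 -96.9] [41.  30.3] 84.5
  > 0.02 233 [ 0.5105 -0.0963  0.03
[... 20278 characters left out ...]
0.24)], 37), ([np.float64(0.96), np.float64(0.48), np.float64(0.12)], 232), ([np.float64(0.96), np.float64(0.48), np.float64(0.18)], 560), ([np.float64(0.96), np.float64(0.48), np.float64(0.24)], 652), ([np.float64(0.96), np.float64(0.48), np.float64(0.3)], 718), ([np.float64(0.96), np.float64(0.48), np.float64(0.36)], 738), ([np.float64(1.02), np.float64(0.0), np.float64(0.18)], 33), ([np.float64(1.02), np.float64(0.48), np.float64(0.12)], 39), ([np.float64(1.02), np.float64(0.48), np.float64(0.18)], 100), ([np.float64(1.02), np.float64(0.48), np.float64(0.24)], 103), ([np.float64(1.02), np.float64(0.48), np.float64(0.3)], 126), ([np.float64(1.02), np.float64(0.48), np.float64(0.36)], 128)]
```

View pics/topc.png

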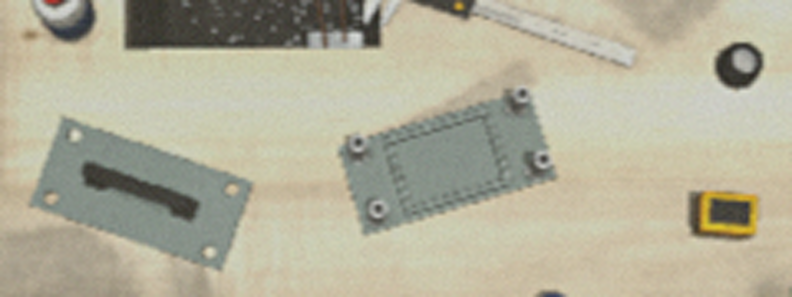

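View pics/sidec.png

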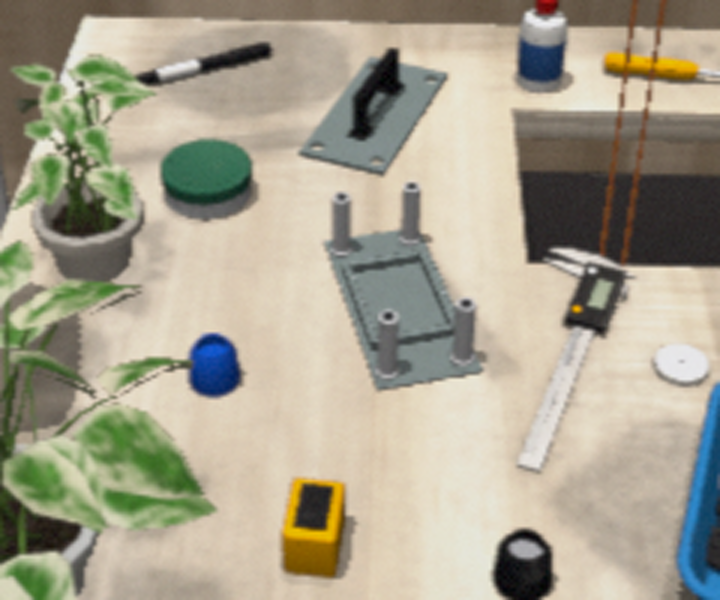

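The crops show the four pillar tops with their holes, the four cover holes, the block and the loupe clearly. In the top crop the pillars are at (357,146), (522,97), (542,161) and (378,209).

Run:
```python
from h import *
t=load('top0.npz'); s=load('side0.npz')
T=lambda u,v:(200+(u+.5)/3.3-.5,140+(v+.5)/3.3-.5)
S=lambda u,v:(200+(u+.5)/3-.5,145+(v+.5)/3-.5)
def rect(P,zn):
    P=np.array(P)[:,:2]; c=P.mean(0); 
    ds=[np.linalg.norm(P[i]-P[j]) for i,j in((0,1),(1,2),(2,3),(3,0))]
    d=(P[1]-P[0])+(P[2]-P[3]); a=(P[3]-P[0])+(P[2]-P[1])
    print(zn,c,'sides',np.array(ds),'ang long',np.degrees(np.arctan2(d[1],d[0])),'short',np.degrees(np.arctan2(a[1],a[0])))
# order: long, short, long, short
rect([ray(t,*T(*p),.05) for p in((357,146),(522,97),(542,161),(378,209))],'case top')
rect([ray(s,*S(*p),.05) for p in((411,187),(465,303),(389,316),(342,199))],'case side')
rect([ray(t,*T(*p),.003) for p in((75,135),(232,189),(209,252),(51,199))],'cover top')
def contour(c,m,box,z,n,circ=False):
    a,b,e,d=box; M=np.zeros((400,640),np.uint8); M[b:d,a:e]=m[b:d,a:e]
    k,l,st,ce=cv2.connectedComponentsWithStats(M); i=1+st[1:,4].argmax()
    cs,_=cv2.findContours((l==i).astype(np.uint8),0,1); p=max(cs,key=cv2.contourArea)[:,0]
    Q=np.array([ray(c,*q,z)[:2] for q in p]).astype(np.float32)*1000
    print(n,st[i],'rect',cv2.minAreaRect(Q),'circ',cv2.minEnclosingCircle(Q))
for n,c,bb,lb in(('top',t,(405,190,437,218),(412,148,436,170)),('side',s,(290,300,320,342),(360,315,390,348))):
    h=cv2.cvtColor(c['color'],cv2.COLOR_RGB2HSV).astype(int)
    yel=(abs(h[...,0]-24)<8)&(h[...,1]>150); contour(c,yel,bb,.034,n+' block')
    contour(c,h[...,2]<75,lb,.012,n+' loupe')
Y=cloud(s)
for n,c,b in(('top',t,(412,148,436,170)),('side',s,(360,315,390,348)),('sideblk',s,(290,300,320,342))):
    P=cloud(c)[b[1]:b[3],b[0]:b[2]].reshape(-1,3); q=P[(P[:,2]>.006)]; print(n,[np.round(np.r_[q[(q[:,2]>l)&(q[:,2]<l+.008)].min(0),q[(q[:,2]>l)&(q[:,2]<l+.008)].max(0)]*1000,1) for l in(.006,.014,.022) if ((q[:,2]>l)&(q[:,2]<l+.008)).any()])
```

```text
case top [0.5549 0.1041] sides [0.1244 0.0488 0.1228 0.048 ] ang long -74.07811471980644 short -163.4422106286023
case side [0.5583 0.1016] sides [0.1226 0.0489 0.1211 0.0494] ang long -73.78037846444116 short -162.82482617591546
cover top [0.5351 0.3304] sides [0.1237 0.0497 0.1234 0.0508] ang long -109.60132364783048 short 160.15739180223335
top block [412 198  17  13 121] rect ((511.4404602050781, -97.46832275390625), (38.58591842651367, 29.30986213684082), 87.63418579101562) circ ((511.05645751953125, -97.8202896118164), 23.089515686035156)
top loupe [417 153  14  13  76] rect ((625.4088745117188, -115.96189880371094), (27.86793327331543, 32.506553649902344), 43.96464920043945) circ ((625.7952270507812, -116.01246643066406), 16.559602737426758)
side block [294 305  21  32 443] rect ((514.15576171875, -112.83336639404297), (62.48733139038086, 31.03427505493164), 85.48755645751953) circ ((514.3760375976562, -113.2833480834961), 32.988807678222656)
side loupe [365 322  19  24 307] rect ((627.3744506835938, -117.76673889160156), (46.320430755615234, 28.981395721435547), 85.67906951904297) circ ((628.2801513671875, -117.83517456054688), 23.452835083007812)
top [array([ 607.7, -138.9,    6.2,  635.3, -100. ,   13.3]), array([ 610.5, -127.9,   14.4,  638. , -100.2,   22. ]), array([ 611.7, -129.5,   22. ,  639.4, -100.7,   30. ])]
side [array([ 611.1, -134.6,    6.1,  641.7, -115.3,   13.9]), array([ 612.2, -133.8,   14.1,  641.2, -106.8,   21.9]), array([ 613.6, -133.6,   22. ,  641.3, -105.6,   30. ])]
sideblk [array([ 497.6, -123.3,    6.2,  528.8,  -87.5,   13.9]), array([ 497.7, -123.2,   14. ,  528.8,  -86.5,   22. ]), array([ 496.3, -122.8,   22.2,  528.9,  -87.6,   30. ])]
```

```bash
cat >> h.py <<'E'
from scipy.spatial.transform import Rotation as Ro
def phi(R): return np.degrees(np.arctan2(R[1,0],R[0,0]))
def down(f):
    f=np.radians(f); x=[np.cos(f),np.sin(f),0]; z=[0,0,-1.]; return np.stack([x,np.cross(z,x),z],1)
def plan(tgt,f,op,n,cur=None,dec=0):
    """rows from current pose (or cur=(pos,R)) to grasp-down pose TCP tgt (m), tool-x yaw f (deg)"""
    if cur is None:
        from plant import robot
        s=robot.read_state(); cur=(np.array(s['tool_pos']),Ro.from_rotvec(s['orientation']).as_matrix())
        print('now',s['t'],cur[0],'phi',phi(cur[1]),'tilt',np.degrees(np.arccos(-cur[1][2,2])),'op',s['opening'])
    p,R=cur; p0=p.copy(); tot=Ro.from_matrix(R.T@down(f)).as_rotvec(degrees=True)
    for i in range(n):
        g=p0+(np.array(tgt)-p0)*(i+1)/n; w=Ro.from_matrix(R.T@down(f)).as_rotvec(degrees=True)/(n-i)
        d=np.round(R.T@(g-p)*1000,1 if i==n-1 else dec); w=np.round(w,1)
        print(','.join('%g'%(v+0) for v in [op,*d,*w])+(','if i<n-1 else''))
        p=p+R@d/1000; R=R@Ro.from_rotvec(w,degrees=True).as_matrix()
    return p,R
E
python3 - <<'E'
from h import *
t=load('top0.npz'); s=load('side0.npz')
for c in(t,s):
    P=cloud(c).reshape(-1,3); m=(P[:,2]>.085)&(P[:,0]>.4)&(P[:,0]<.6)&(P[:,1]>-.22)&(P[:,1]<.05); q=P[m]; print(q[np.argsort(-q[:,0])[:6]])
    m=(P[:,2]>.05)&(P[:,0]>.5)&(P[:,0]<.75)&(P[:,1]>-.3)&(P[:,1]<-.13); q=P[m]; print('panel',len(q),np.percentile(q[:,2],[50,99]),q[:,1].max())
w=load('wrist0.npz'); print('wristcam',-w['R'].T@w['t'])
c=plan([.25,-.42,.5],14.6,93,5)
c=plan([.50,-.10,.36],-4.5,93,11,c)
E
```

```text
[[ 0.5992 -0.2183  0.0867]
 [ 0.5988 -0.22    0.0885]
 [ 0.5972 -0.2187  0.085 ]
 [ 0.5948 -0.2162  0.0851]
 [ 0.5897 -0.2177  0.0867]
 [ 0.4597 -0.1372  0.0922]]
panel 1723 [0.0824 0.1047] -0.1831251742725281
[[ 0.4611 -0.1397  0.0891]
 [ 0.4598 -0.1406  0.0902]
 [ 0.4597 -0.1396  0.0911]
 [ 0.4597 -0.1387  0.0924]
 [ 0.4588 -0.143   0.0928]
 [ 0.4586 -0.1412  0.093 ]]
panel 2779 [0.0829 0.1046] -0.18494512256046744
wristcam [ 0.2339 -0.558   0.3839]
now 0.15 [ 0.1512 -0.5805  0.4039] phi 14.594096100824508 tilt 0.0806496662509157 op 0.09324518892759792
93,27,-26,-19,0,0,0,
93,27,-26,-19,0,0,0,
93,28,-26,-20,0,0,0,
93,27,-26,-19,0,0,0,
93,27,-26.5,-18.9,-0.1,0,0
93,29,-22,13,0,0,1.7,
93,29,-24,12,0,0,1.7,
93,28,-24,13,0,0,1.7,
93,27,-25,13,0,0,1.7,
93,27,-26,13,0,0,1.8,
93,25,-26,12,0,0,1.7,
93,25,-27,13,0,0,1.8,
93,24,-29,13,0,0,1.7,
93,23,-28,13,0,0,1.8,
93,22,-30,12,0,0,1.7,
93,21.7,-30,13,0,0,1.8
```

drive_tool --moves '[93, 27, -26, -19, 0, 0, 0, 93, 27, -26, -19, 0, 0, 0, 93, 28, -26, -20, 0, 0, 0, 93, 27, -26, -19, 0, 0, 0, 93, 27, -26.5, -19, 0, 0, 0]'

```text
t: 0.65
tool_pos: [0.2504, -0.4186, 0.5012]
orientation: [-3.116, -0.399, 0.0]
force: [0.3, -0.9, 1.6]
opening: 0.0931
gripper_force: 0.0
```

drive_tool --moves '[93, 29, -22, 13, 0, 0, 1.7, 93, 29, -24, 12, 0, 0, 1.7, 93, 28, -24, 13, 0, 0, 1.7, 93, 27, -25, 13, 0, 0, 1.7, 93, 27, -26, 13, 0, 0, 1.8, 93, 25, -26, 12, 0, 0, 1.7, 93, 25, -27, 13, 0, 0, 1.8, 93, 24, -29, 13, 0, 0, 1.7]'

```text
t: 1.45
tool_pos: [0.4323, -0.1854, 0.3981]
orientation: [3.141, 0.02, 0.0]
force: [0.6, -0.4, 0.1]
opening: 0.093
gripper_force: 0.0
```

drive_tool --moves '[93, 23, -28, 13, 0, 0, 1.8, 93, 22, -30, 12, 0, 0, 1.7, 93, 21.7, -30, 13, 0, 0, 1.8, 93, 0, 0, 0, 0, 0, 0, 93, 0, 0, 0, 0, 0, 0]'

```text
t: 1.95
tool_pos: [0.4999, -0.0992, 0.36]
orientation: [-3.139, 0.12, 0.003]
force: [0.9, -0.1, -0.2]
opening: 0.093
gripper_force: 0.0
```

Run:
```python
from h import *
from plant import robot
s=robot.read_state(); print(s['t'],s['tool_pos'],phi(Ro.from_rotvec(s['orientation']).as_matrix()),s['force'])
c=robot.read_camera('wrist'); np.savez('wrist1.npz',**c); cv2.imwrite('pics/wrist1.png',c['color'][...,::-1])
```

```text
1.95 [ 0.4999 -0.0992  0.36  ] -4.362805134020551 [ 0.8663 -0.1396 -0.2245]
```

View pics/wrist1.png

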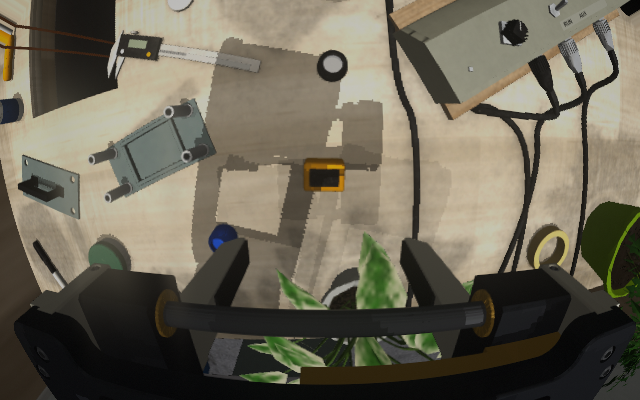

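The wrist view shows the block at (324,177), the loupe at (332,66) and the case pillars around (95,159), (170,112), (110,196) and (188,156). Next I cast the fisheye rays.

```bash
cat >> h.py <<'E'
def wray(c,u,v,z):
    K=c['mtx']; a=np.array([(u-K[0,2])/K[0,0],(v-K[1,2])/K[1,1]]); th=np.linalg.norm(a)
    r=np.r_[np.sin(th)*a/th,np.cos(th)]@c['R']; o=-c['R'].T@c['t']; return o+r*(z-o[2])/r[2]
def wcont(c,m,box,z):
    a,b,e,d=box; M=np.zeros((400,640),np.uint8); M[b:d,a:e]=m[b:d,a:e]
    k,l,st,ce=cv2.connectedComponentsWithStats(M); i=1+st[1:,4].argmax()
    cs,_=cv2.findContours((l==i).astype(np.uint8),0,1); p=max(cs,key=cv2.contourArea)[:,0]
    Q=np.array([wray(c,*q,z)[:2] for q in p]).astype(np.float32)*1000
    return st[i],cv2.minAreaRect(Q),cv2.minEnclosingCircle(Q)
E
python3 - <<'E'
from h import *
c=load('wrist1.npz'); h=cv2.cvtColor(c['color'],cv2.COLOR_RGB2HSV).astype(int)
print('cam',-c['R'].T@c['t'])
print('block',wcont(c,(abs(h[...,0]-22)<9)&(h[...,1]>140)&(h[...,2]>60),(295,150,355,200),.034))
print('loupe dark',wcont(c,h[...,2]<70,(312,45,352,85),.012)); 
print('lens',wcont(c,(h[...,2]>100),(320,54,344,76),.03))
cv2.imwrite('pics/w1c.png',cv2.resize(c['color'][85:210,10:225,::-1],None,fx=3.6,fy=3.6,interpolation=cv2.INTER_CUBIC))
E
```

```text
cam [ 0.5851 -0.1044  0.3399]
block (array([304, 158,  41,  34, 801], dtype=int32), ((516.8377685546875, -98.87567901611328), (40.92994689941406, 33.64263916015625), 83.4394760131836), ((515.9949340820312, -98.34176635742188), 24.47686004638672))
loupe dark (array([317,  50,  30,  32, 470], dtype=int32), ((628.1636962890625, -115.1456527709961), (30.034584045410156, 33.46746826171875), 85.72330474853516), ((628.1502075195312, -115.1980972290039), 16.93476104736328))
lens (array([323,  55,  19,  18, 253], dtype=int32), ((627.9021606445312, -115.49329376220703), (17.635271072387695, 17.015182495117188), 39.726314544677734), ((627.3921508789062, -115.36019897460938), 9.177042007446289))
```

View pics/w1c.png

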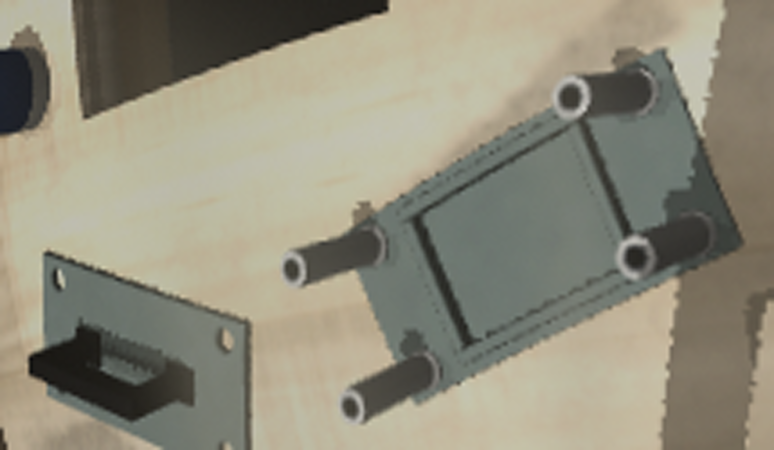

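The crop gives the pillar rings at (571,97), (635,257), (352,406) and (294,268).

Run:
```python
from h import *
c=load('wrist1.npz')
P=np.array([wray(c,10+(u+.5)/3.6-.5,85+(v+.5)/3.6-.5,.05)[:2] for u,v in((571,97),(635,257),(352,406),(294,268))])
print(P.mean(0),[np.linalg.norm(P[i]-P[i-1]) for i in range(4)])
a=(P[0]-P[3])+(P[1]-P[2]); print('long ang',np.degrees(np.arctan2(a[1],a[0])))
b=(P[0]-P[1])+(P[3]-P[2]); print('short',np.degrees(np.arctan2(b[1],b[0])))
c=plan([.513,-.0985,.26],-5,93,3)
c=plan([.513,-.0985,.199],-5,93,3,c)
```

```text
[0.5589 0.1041] [np.float64(0.12303448211770115), np.float64(0.04969516530400345), np.float64(0.12313324714943186), np.float64(0.04999212752327797)]
long ang -73.87305286105318
short 15.842777074001685
now 2.0 [ 0.4998 -0.1     0.3606] phi -4.43745146300647 tilt 0.047449388520639534 op 0.09305849282809159
93,4,-1,34,0,0,0.2,
93,5,-1,33,0,0,0.2,
93,4.2,-0.6,33.6,0,0,0.2
93,0,0,20,0,0,0,
93,0,0,21,0,0,0,
93,0,0,20,0,0,0
```

drive_tool --moves '[93, 4, -1, 34, 0, 0, 0.2, 93, 5, -1, 33, 0, 0, 0.2, 93, 4, -0.5, 33, 0, 0, 0.2, 93, 0, 0, 20, 0, 0, 0, 93, 0, 0, 20, 0, 0, 0, 93, 0, 0, 15, 0, 0, 0, 93, 0, 0, 6, 0, 0, 0, 93, 0, 0, 0, 0, 0, 0]'

```text
t: 2.8
tool_pos: [0.5127, -0.099, 0.1994]
orientation: [-3.138, 0.141, 0.001]
force: [-0.9, -0.5, -0.1]
opening: 0.093
gripper_force: 0.0
```

drive_tool --moves '[30, 0, 0, 0, 0, 0, 0, 30, 0, 0, 0, 0, 0, 0, 30, 0, 0, 0, 0, 0, 0, 30, 0, 0, 0, 0, 0, 0, 30, 0, 0, 0, 0, 0, 0, 30, 0, 0, 0, 0, 0, 0]' --grip_force 15

```text
t: 3.4
tool_pos: [0.5131, -0.0984, 0.1999]
orientation: [3.138, -0.14, 0.0]
force: [-0.2, -0.1, -0.5]
opening: 0.0497
gripper_force: 0.0
```

drive_tool --moves '[30, 0, 0, 0, 0, 0, 0, 30, 0, 0, 0, 0, 0, 0, 30, 0, 0, 0, 0, 0, 0, 30, 0, 0, -10, 0, 0, 0, 30, 0, 0, -30, 0, 0, 0, 30, 0, 0, -40, 0, 0, 0, 30, 0, 0, -30, 0, 0, 0]' --grip_force 20

```text
t: 4.1
tool_pos: [0.5132, -0.0985, 0.3125]
orientation: [3.138, -0.14, 0.002]
force: [1.2, 0.4, -0.5]
opening: 0.042
gripper_force: 20.0
```

Run:
```python
from h import *
from plant import robot
c=robot.read_camera('wrist'); np.savez('wrist2.npz',**c); cv2.imwrite('pics/wrist2.png',c['color'][...,::-1])
c=plan([.5525,.1208,.31],106.1,30,14)
```

```text
now 4.15 [ 0.5149 -0.099   0.3182] phi -5.095551507679533 tilt 0.5230364111338256 op 0.04179180262940394
30,1,-16,1,0,0,-7.9,
30,4,-15,0,0,0,-7.9,
30,5,-15,1,0,0,-7.9,
30,8,-14,0,0.1,0,-8,
30,9,-13,1,0,0,-7.9,
30,12,-12,0,0.1,0,-8,
30,12,-9,1,0.1,0,-7.9,
30,14,-8,1,0,0,-8,
30,15,-6,0,0.1,0,-7.9,
30,15,-4,1,0,0,-8,
30,16,-2,1,0.1,0,-7.9,
30,16,1,0,0.1,0,-8,
30,16,2,1,0,-0.1,-7.9,
30,14.8,5.3,0.5,0.1,-0.1,-8
```

drive_tool --moves '[30, 1, -16, 1, 0, 0, -7.9, 30, 4, -15, 0, 0, 0, -7.9, 30, 5, -15, 1, 0, 0, -7.9, 30, 8, -14, 0, 0, 0, -8, 30, 9, -13, 1, 0, 0, -7.9, 30, 12, -12, 0, 0, 0, -8, 30, 12, -9, 1, 0, 0, -7.9, 30, 14, -8, 1, 0, 0, -8]'

```text
t: 4.95
tool_pos: [0.5349, 0.0276, 0.3052]
orientation: [2.738, 1.54, 0.0]
force: [0.3, -0.0, -0.7]
opening: 0.0418
gripper_force: 20.0
```

drive_tool --moves '[30, 15, -6, 0, 0, 0, -7.9, 30, 15, -4, 1, 0, 0, -8, 30, 16, -2, 1, 0, 0, -7.9, 30, 16, 1, 0, 0, 0, -8, 30, 16, 2, 1, 0, 0, -7.9, 30, 14.8, 5.3, 0.5, 0, 0, -8, 30, 0, 0, 0, 0, 0, 0, 30, 0, 0, 0, 0, 0, 0]'

```text
t: 5.75
tool_pos: [0.5505, 0.1212, 0.3014]
orientation: [1.893, 2.507, -0.0]
force: [-0.3, -1.0, -0.6]
opening: 0.0417
gripper_force: 20.0
```

Run:
```python
from h import *
from plant import robot
s=robot.read_state(); R=Ro.from_rotvec(s['orientation']).as_matrix(); print(s['t'],s['tool_pos'],phi(R),R[:,2],s['force'])
W=[]
for n in('wrist','side'):
    c=robot.read_camera(n); np.savez(n+'3.npz',**c); W.append(c['color'][...,::-1])
a=cv2.resize(W[1][140:280,255:405],None,fx=2.6,fy=2.6,interpolation=cv2.INTER_CUBIC)[:364]
b=cv2.resize(W[0][120:],(400,175)); cv2.imwrite('pics/p3.png',np.hstack([np.vstack([W[0]])[:364],a])[:, :1030][:, :] if 0 else np.vstack([W[0][60:340,:, :]])); cv2.imwrite('pics/s3.png',cv2.resize(W[1][100:300,220:440],None,fx=3,fy=3,interpolation=cv2.INTER_CUBIC))
```

```text
5.75 [0.5505 0.1212 0.3014] 105.91116392666059 [-0.0001 -0.0003 -1.    ] [-0.311  -0.9789 -0.6482]
```

View pics/p3.png

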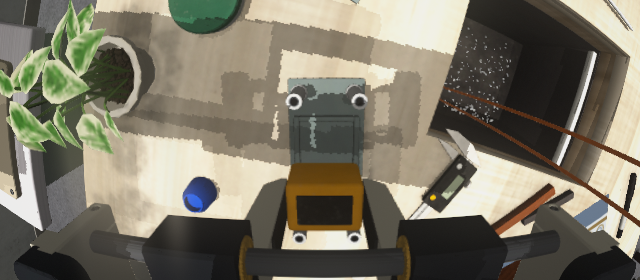

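View pics/s3.png

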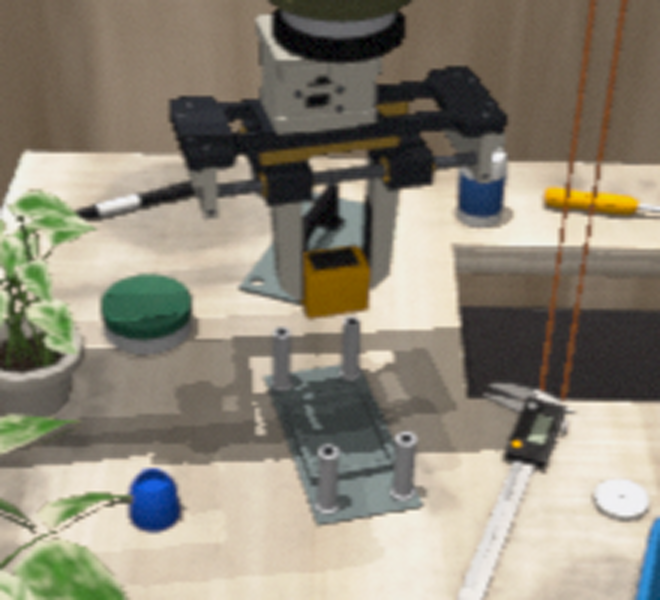

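The wrist image (60-row offset) shows pillar rings at (294,162), (359,161), (299,298) and (353,297), and the held block's pad centred at (325,271). The side crop shows the block upright over the case.

Run:
```python
from h import *
c=load('wrist3.npz'); s=load('side3.npz')
def rings(c,pts,fn,z=.05,r=5):
    out=[];g=c['color'].astype(float).min(2)
    for u,v in pts:
        y,x=np.mgrid[v-r:v+r+1,u-r:u+r+1]; w=np.clip(g[v-r:v+r+1,u-r:u+r+1]-140,0,None); out.append(fn(c,(w*x).sum()/w.sum(),(w*y).sum()/w.sum(),z)[:2]); print('px',(w*x).sum()/w.sum(),(w*y).sum()/w.sum())
    return np.array(out)
P=rings(c,((294,162),(359,161),(353,297),(299,298)),wray,r=9); print(P)
print('wrist case',P.mean(0),[np.linalg.norm(P[i]-P[i-1]) for i in range(4)],'yaw y',np.degrees(np.arctan2(*((P[0]+P[1]-P[2]-P[3])[::-1]))), 'yaw x',np.degrees(np.arctan2(*((P[1]+P[2]-P[0]-P[3])[::-1]))))
h=cv2.cvtColor(c['color'],cv2.COLOR_RGB2HSV).astype(int)
pad=(h[...,2]<45); print('pad wrist',wcont(c,pad,(290,252,360,290),.3014-.166))
yel=(abs(h[...,0]-19)<9)&(h[...,1]>140); print(wcont(c,yel,(270,210,380,300),.3014-.166))
S=lambda u,v:(220+(u+.5)/3-.5,100+(v+.5)/3-.5)
print('pad side',np.mean([ray(s,*S(*p),.3014-.166) for p in((313,253),(353,248),(358,264),(313,270))],0))
Q=np.array([ray(s,*S(*p),.05)[:2] for p in((352,322),(406,439),(327,452),(281,333))]); print('side case',Q.mean(0))
```

```text
px 293.58844381425024 160.48068060971286
px 358.55449374288963 156.97292377701933
px 352.8275921263447 299.8239299610895
px 298.8768067785346 300.73691643130087
[[0.5176 0.158 ]
 [0.5642 0.1742]
 [0.5996 0.0501]
 [0.5527 0.0357]]
wrist case [0.5585 0.1045] [np.float64(0.12724103913940268), np.float64(0.049336170886905756), np.float64(0.12900407524060029), np.float64(0.04902149344831369)] yaw y 105.97551252664739 yaw x 18.096985592166043
pad wrist (array([ 297,  256,   55,   29, 1536], dtype=int32), ((552.2640380859375, 121.34964752197266), (29.714372634887695, 17.711191177368164), 15.856476783752441), ((552.3846435546875, 121.6217041015625), 16.962575912475586))
(array([ 285,  223,   79,   68, 3408], dtype=int32), ((550.2674560546875, 128.37794494628906), (41.62895965576172, 40.774070739746094), 15.923869132995605), ((550.4615478515625, 127.14691925048828), 26.6113224029541))
pad side [0.5523 0.1204 0.1354]
side case [0.5581 0.1014]
```

Run:
```python
from h import *
c=plan([.5516,.1204,.28],106,30,1)
c=plan([.5516,.1204,.206],106,30,4,c)
```

```text
now 5.85 [0.5506 0.1207 0.3013] phi 105.89975280867246 tilt 0.019873901369029945 op 0.04158480277444218
30,-0.5,0.9,21.3,0,0,-0.1
30,0,0,19,0,0,0,
30,0,0,18,0,0,0,
30,0,0,19,0,0,0,
30,0,0,18,0,0,0
```

drive_tool --moves '[30, -0.5, 1, 21, 0, 0, -0.1, 30, 0, 0, 19, 0, 0, 0, 30, 0, 0, 18, 0, 0, 0, 30, 0, 0, 19, 0, 0, 0, 30, 0, 0, 14, 0, 0, 0, 30, 0, 0, 4, 0, 0, 0, 30, 0, 0, 0, 0, 0, 0, 30, 0, 0, 0, 0, 0, 0]'

```text
t: 6.65
tool_pos: [0.5522, 0.121, 0.2072]
orientation: [1.887, 2.511, 0.001]
force: [-0.5, 0.6, -1.0]
opening: 0.0417
gripper_force: 20.0
```

drive_tool --moves '[30, 0, 0, 1.5, 0, 0, 0, 30, 0, 0, 1, 0, 0, 0, 30, 0, 0, 0.5, 0, 0, 0, 30, 0, 0, 0, 0, 0, 0, 30, 0, 0, 0, 0, 0, 0]'

```text
t: 7.15
tool_pos: [0.5517, 0.1212, 0.2033]
orientation: [1.886, 2.512, 0.0]
force: [-0.2, 0.2, -0.5]
opening: 0.0417
gripper_force: 20.0
```

drive_tool --moves '[30, 0, 0, 0.5, 0, 0, 0, 30, 0, 0, 0.4, 0, 0, 0, 30, 0, 0, 0, 0, 0, 0, 30, 0, 0, 0, 0, 0, 0]'

```text
t: 7.55
tool_pos: [0.5518, 0.1212, 0.2027]
orientation: [1.886, 2.512, 0.0]
force: [-2.5, -0.8, 5.8]
opening: 0.0416
gripper_force: 20.0
```

Run:
```python
from h import *
from plant import robot
W=[]
for n in('wrist','side'):
    c=robot.read_camera(n); np.savez(n+'4.npz',**c); W.append(c['color'][...,::-1])
cv2.imwrite('pics/p4.png',np.hstack([cv2.resize(W[0][120:320,200:450],(375,300)),cv2.resize(W[1][190:290,275:400],(375,300),interpolation=cv2.INTER_CUBIC)]))
```

```text
(no output)
```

View pics/p4.png

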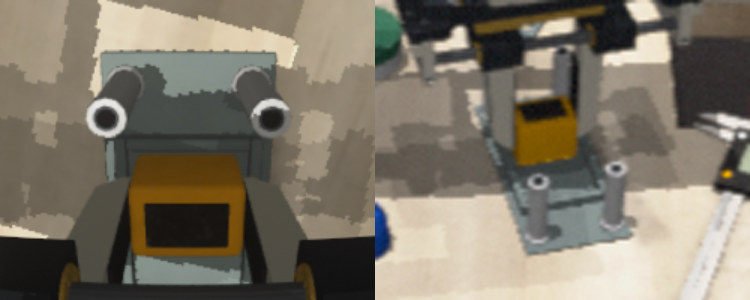

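The ninth picture shows the block upright in the upper part of the pocket and clear of the walls. The contact height matches the pocket floor, so I release.

drive_tool --moves '[60, 0, 0, 0, 0, 0, 0, 60, 0, 0, 0, 0, 0, 0, 60, 0, 0, 0, 0, 0, 0, 60, 0, 0, 0, 0, 0, 0]'

```text
t: 8.05
tool_pos: [0.5517, 0.1211, 0.2022]
orientation: [-1.886, -2.512, 0.0]
force: [0.1, 0.2, 0.3]
opening: 0.0598
gripper_force: 0.0
```

drive_tool --moves '[60, 0, 0, -5, 0, 0, 0, 60, 0, 0, -25, 0, 0, 0, 60, 0, 0, -40, 0, 0, 0, 60, 0, 0, -40, 0, 0, 0, 60, 0, 0, 0, 0, 0, 0, 60, 0, 0, 0, 0, 0, 0]'

```text
t: 8.65
tool_pos: [0.5523, 0.1212, 0.3141]
orientation: [1.885, 2.51, 0.004]
force: [-0.4, -1.1, 0.3]
opening: 0.0602
gripper_force: 0.0
```

Run:
```python
from h import *
from plant import robot
c=robot.read_camera('wrist'); np.savez('wrist5.npz',**c)
h=cv2.cvtColor(c['color'],cv2.COLOR_RGB2HSV).astype(int)
print('pad',wcont(c,h[...,2]<45,(290,225,360,290),.037))
# loupe target: cameras (0.6275,-0.1155), camera-to-arm bias about -1 mm x
c=plan([.6265,-.1155,.32],106,80,8)
c=plan([.6265,-.1155,.21],106,80,4,c)
```

```text
pad (array([296, 289,   1,   1,   1], dtype=int32), ((552.408935546875, 30.582250595092773), (0.0, 0.0), 0.0), ((552.408935546875, 30.582250595092773), 9.999999747378752e-05))
now 8.7 [0.5516 0.1211 0.3123] phi 106.1986199232417 tilt 0.01866718343397673 op 0.05962019750001337
80,-31,1,-1,0,0,0,
80,-31,0,-1,0,0,0,
80,-31,1,-1,0,0,0,
80,-31,1,-1,0,0,0,
80,-31,1,-1,0,0,0,
80,-31,0,-1,0,0,0.1,
80,-31,1,-1,0,0,0,
80,-31.1,1,-0.7,0,0,0.1
80,0,0,28,0,0,0,
80,0,0,27,0,0,0,
80,0,0,28,0,0,0,
80,0,0,27,0,0,0
```

drive_tool --moves '[80, -31, 1, -1, 0, 0, 0, 80, -31, 0, -1, 0, 0, 0, 80, -31, 1, -1, 0, 0, 0, 80, -31, 1, -1, 0, 0, 0, 80, -31, 1, -1, 0, 0, 0, 80, -31, 0, -1, 0, 0, 0.1, 80, -31, 1, -1, 0, 0, 0, 80, -31, 1, -1, 0, 0, 0.1]'

```text
t: 9.5
tool_pos: [0.6261, -0.1165, 0.3178]
orientation: [-1.889, -2.506, 0.002]
force: [-0.2, -0.2, 0.3]
opening: 0.08
gripper_force: 0.0
```

drive_tool --moves '[80, 0, 0, 28, 0, 0, 0, 80, 0, 0, 27, 0, 0, 0, 80, 0, 0, 28, 0, 0, 0, 80, 0, 0, 25, 0, 0, 0, 80, 0, 0, 0, 0, 0, 0, 80, 0, 0, 0, 0, 0, 0]'

```text
t: 10.1
tool_pos: [0.6257, -0.1152, 0.2107]
orientation: [-1.889, -2.506, 0.002]
force: [-0.4, -0.5, 1.0]
opening: 0.08
gripper_force: 0.0
```

Run:
```python
from h import *
from plant import robot
c=robot.read_camera('wrist'); np.savez('wrist6.npz',**c)
h=cv2.cvtColor(c['color'],cv2.COLOR_RGB2HSV).astype(int); v=h[...,2]
q=wray(c,324,280,.03); print(q)
# expected pixel of the loupe: scan brightness along a column/rows
print(v[200:340:6,300:352:4])
plan([.6265,-.1155,.1965],106,80,1)
```

```text
[ 0.6309 -0.1296  0.03  ]
[[125 128 126 126 128 126 124 122 117 117 114 112 111]
 [110 107 106 106 121 123 122 120 118 116 115 112 114]
 [109 108 107 107 106 103 101 114 116  98 115 116 113]
 [108 108 108 105 103  27  28  27  28  72  97  96  98]
 [105 109  56  26  27  28  26  28  27  26  27  45 115]
 [106  48  26  27  27  28  27  26  28  27  24  25  30]
 [105  27  30  30  28  30  31  27  26  26  26  26  25]
 [104  29  32  28  29  29  28  27  27  26  29  27  26]
 [104  29  28  33  67 186 186 185 186  76  28  26  26]
 [104  27  28 128 157 158 165 165 157 157 150  28  26]
 [104  32  31  82 158 158 158 157 158 158 105  28  27]
 [102 101  29  31  29  97 160 161 103  31  29  29 128]
 [131 130 201 174  39  31  32  31  32  39 123 129 134]
 [218 217 210 202 211 206 180 184 213 216 218 220 216]
 [220 216 209 206 212 212 208 208 211 215 217 219 210]
 [216 211 205 208 210 209 211 209 208 207 213 211 212]
 [209 205 205 211 214 208 204 207 204 208 214 208 217]
 [199 192 202 210 204 204 203 204 209 212 204 212 217]
 [188 187 195 193 197 208 205 206 208 206 198 214 219]
 [ 39  39  38  38  38  39  39  39  39  39  38  40  39]
 [ 42  42  42  42  42  42  42  42  42  42  42  42  42]
 [ 43  43  43  43  42  42  43  43  42  44  43  43  44]
 [ 40  42  41  41  41  41  42  41  42  43  42  43  42]
 [154  73  75  74  76  71  68  74  67  65  67  74  75]]
now 10.15 [ 0.6266 -0.1154  0.2125] phi 105.9960946480987 tilt 0.031937200189057956 op 0.08001355767502617
80,-0.1,-0.1,16,0,0,0
```

Run:
```python
from h import *
c=load('wrist6.npz'); v=c['color'].max(2)
print(wcont(c,(v>60),(308,243,346,270),.03)[1:])
```

```text
(((627.5878295898438, -113.6257553100586), (15.755462646484375, 16.051801681518555), 58.24284744262695), ((627.8299560546875, -113.86356353759766), 9.127951622009277))
```

drive_tool --moves '[80, 1, 0, 8, 0, 0, 0, 80, 0, 0, 6, 0, 0, 0, 80, 0, 0, 1.5, 0, 0, 0, 80, 0, 0, 0, 0, 0, 0, 20, 0, 0, 0, 0, 0, 0, 20, 0, 0, 0, 0, 0, 0, 20, 0, 0, 0, 0, 0, 0, 20, 0, 0, 0, 0, 0, 0]' --grip_force 12

```text
t: 10.95
tool_pos: [0.6264, -0.1145, 0.197]
orientation: [1.891, 2.509, 0.0]
force: [-1.0, -0.8, 0.6]
opening: 0.0524
gripper_force: 0.0
```

drive_tool --moves '[20, 0, 0, 0, 0, 0, 0, 20, 0, 0, 0, 0, 0, 0, 20, 0, 0, 0, 0, 0, 0, 20, 0, 0, 0, 0, 0, 0, 20, 0, 0, 0, 0, 0, 0]'

```text
t: 11.45
tool_pos: [0.6263, -0.1145, 0.1968]
orientation: [-1.891, -2.509, 0.0]
force: [0.6, -0.3, -0.1]
opening: 0.0306
gripper_force: 12.0
```

drive_tool --moves '[40, 0, 0, 0, 0, 0, 0, 40, 0, 0, 1.5, 0, 0, 0, 40, 0, 0, 1, 0, 0, 0, 40, 0, 0, 0, 0, 0, 0, 20, 0, 0, 0, 0, 0, 0, 20, 0, 0, 0, 0, 0, 0, 20, 0, 0, 0, 0, 0, 0, 20, 0, 0, 0, 0, 0, 0]' --grip_force 12

```text
t: 12.25
tool_pos: [0.6263, -0.1144, 0.1944]
orientation: [1.891, 2.509, 0.0]
force: [1.0, 0.8, -0.5]
opening: 0.0305
gripper_force: 12.0
```

drive_tool --moves '[40, 0, 0, 0, 0, 0, 0, 40, 0, 0, -1, 0, 0, 0, 40, 0, 0, -0.7, 0, 0, 0, 40, 0, 0, 0, 0, 0, 0, 20, 0, 0, 0, 0, 0, 0, 20, 0, 0, 0, 0, 0, 0, 20, 0, 0, 0, 0, 0, 0, 20, 0, 0, 0, 0, 0, 0]' --grip_force 15

```text
t: 13.05
tool_pos: [0.6263, -0.1144, 0.1961]
orientation: [-1.891, -2.509, 0.0]
force: [-0.1, -0.1, 0.2]
opening: 0.0306
gripper_force: 15.0
```

drive_tool --moves '[20, 0, 0, 0, 0, 0, 0, 20, 0, 0, -8, 0, 0, 0, 20, 0, 0, -25, 0, 0, 0, 20, 0, 0, -40, 0, 0, 0, 20, 0, 0, -40, 0, 0, 0, 20, 0, 0, 0, 0, 0, 0, 20, 0, 0, 0, 0, 0, 0]'

```text
t: 13.75
tool_pos: [0.6269, -0.1146, 0.3113]
orientation: [1.888, 2.506, 0.002]
force: [-0.7, 0.8, 0.0]
opening: 0.0305
gripper_force: 15.0
```

Run:
```python
from h import *
from plant import robot
c=robot.read_camera('wrist'); np.savez('wrist7.npz',**c); v=c['color'].max(2); s=robot.read_state(); z=s['tool_pos'][2]
r=wcont(c,(v>60),(308,225,346,270),z-.196+.03); print(s['tool_pos'],r)
c=plan([.5612,.0872,.31],106,20,8)
```

```text
[ 0.6262 -0.1144  0.3092] (array([308, 258,  34,  12, 323], dtype=int32), ((628.516357421875, -111.56281280517578), (18.106157302856445, 6.926349639892578), 15.902640342712402), ((629.2545776367188, -114.15452575683594), 9.085890769958496))
now 13.8 [ 0.6262 -0.1144  0.3092] phi 106.00095144665887 tilt 0.01801673068470334 op 0.02999171708784942
20,26,-1,0,0,0,0,
20,27,-1,0,0,0,0,
20,26,-1,0,0,0,0,
20,27,0,0,0,0,0,
20,26,-1,-1,0,0,0,
20,27,-1,0,0,0,0,
20,26,-1,0,0,0,0,
20,26.7,-0.9,0.1,0,0,0
```

drive_tool --moves '[20, 26, -1, 0, 0, 0, 0, 20, 27, -1, 0, 0, 0, 0, 20, 26, -1, 0, 0, 0, 0, 20, 27, 0, 0, 0, 0, 0, 20, 26, -1, -1, 0, 0, 0, 20, 27, -1, 0, 0, 0, 0, 20, 26, -1, 0, 0, 0, 0, 20, 26.7, -1, 0, 0, 0, 0]'

```text
t: 14.6
tool_pos: [0.56, 0.088, 0.3077]
orientation: [-1.889, -2.507, 0.004]
force: [-0.2, 0.4, 0.2]
opening: 0.0302
gripper_force: 15.0
```

drive_tool --moves '[20, 0, 0, 20, 0, 0, 0, 20, 0, 0, 20, 0, 0, 0, 20, 0, 0, 10, 0, 0, 0, 20, 0, 0, 0, 0, 0, 0, 20, 0, 0, 0, 0, 0, 0]'

```text
t: 15.1
tool_pos: [0.5611, 0.0869, 0.2597]
orientation: [-1.891, -2.508, 0.001]
force: [0.2, -0.1, -0.6]
opening: 0.0305
gripper_force: 15.0
```

Run:
```python
from h import *
from plant import robot
c=robot.read_camera('wrist'); np.savez('wrist8.npz',**c); v=c['color'].max(2); s=robot.read_state(); z=s['tool_pos'][2]
print(s['tool_pos'])
r=wcont(c,(v>60),(308,240,344,284),z-.196+.03); print('lens',r)
h=cv2.cvtColor(c['color'],cv2.COLOR_RGB2HSV).astype(int)
yel=(abs(h[...,0]-19)<9)&(h[...,1]>140); print('block yel',wcont(c,yel,(270,130,380,300),.037))
sd=robot.read_camera('side'); np.savez('side8.npz',**sd)
h=cv2.cvtColor(sd['color'],cv2.COLOR_RGB2HSV).astype(int); yel=(abs(h[...,0]-22)<9)&(h[...,1]>140); print('side yel px',np.argwhere(yel[190:290,275:400]).mean(0)+[190,275],yel[190:290,275:400].sum())
```

```text
[0.5615 0.0869 0.2604]
lens (array([308, 258,  34,  23, 596], dtype=int32), ((562.4008178710938, 88.2672119140625), (17.763277053833008, 13.768105506896973), 16.033044815063477), ((562.233154296875, 88.75868225097656), 8.917390823364258))
block yel (array([ 294,  153,   63,   48, 1802], dtype=int32), ((552.6317749023438, 124.37428283691406), (41.80633544921875, 32.519020080566406), 16.049755096435547), ((553.0932006835938, 123.14537048339844), 24.33041763305664))
side yel px [236.0408 331.4357] 319
```

drive_tool --moves '[20, 0, 0, 20, 0, 0, 0, 20, 0, 0, 20, 0, 0, 0, 20, 0, 0, 12, 0, 0, 0, 20, 0, 0, 5, 0, 0, 0, 20, 0, 0, 1, 0, 0, 0, 20, 0, 0, 0, 0, 0, 0, 20, 0, 0, 0, 0, 0, 0]'

```text
t: 15.9
tool_pos: [0.5618, 0.0872, 0.2031]
orientation: [1.89, 2.508, 0.002]
force: [-0.3, 0.4, 0.0]
opening: 0.0305
gripper_force: 15.0
```

drive_tool --moves '[20, 0, 0, 1, 0, 0, 0, 20, 0, 0, 1, 0, 0, 0, 20, 0, 0, 0.5, 0, 0, 0, 20, 0, 0, 0, 0, 0, 0, 20, 0, 0, 0, 0, 0, 0]'

```text
t: 16.4
tool_pos: [0.5612, 0.0871, 0.1995]
orientation: [-1.891, -2.509, 0.0]
force: [-0.6, -0.0, -0.2]
opening: 0.0305
gripper_force: 15.0
```

drive_tool --moves '[20, 0, 0, 0.4, 0, 0, 0, 20, 0, 0, 0.3, 0, 0, 0, 20, 0, 0, 0, 0, 0, 0, 20, 0, 0, 0, 0, 0, 0]'

```text
t: 16.8
tool_pos: [0.5613, 0.0871, 0.1989]
orientation: [1.891, 2.509, 0.0]
force: [0.5, -0.6, 0.9]
opening: 0.0303
gripper_force: 15.0
```

drive_tool --moves '[20, 0, 0, 0.4, 0, 0, 0, 20, 0, 0, 0, 0, 0, 0, 20, 0, 0, 0, 0, 0, 0]'

```text
t: 17.1
tool_pos: [0.5613, 0.0871, 0.1989]
orientation: [1.891, 2.509, -0.0]
force: [-2.6, -0.4, 4.7]
opening: 0.0302
gripper_force: 15.1
```

drive_tool --moves '[50, 0, 0, 0, 0, 0, 0, 50, 0, 0, 0, 0, 0, 0, 50, 0, 0, 0, 0, 0, 0, 50, 0, 0, 0, 0, 0, 0, 50, 0, 0, -5, 0, 0, 0, 50, 0, 0, -25, 0, 0, 0, 50, 0, 0, -40, 0, 0, 0, 50, 0, 0, -40, 0, 0, 0]'

```text
t: 17.9
tool_pos: [0.5607, 0.0871, 0.3093]
orientation: [-1.89, -2.508, 0.002]
force: [0.5, 1.0, 0.9]
opening: 0.0503
gripper_force: 0.0
```

Run:
```python
from h import *
from plant import robot
sd=robot.read_camera('side'); np.savez('side9.npz',**sd)
P=cloud(sd)[190:290,275:400].reshape(-1,3); A=np.radians(16.1); R=np.array([[np.cos(A),np.sin(A)],[-np.sin(A),np.cos(A)]])
col=cv2.cvtColor(sd['color'],cv2.COLOR_RGB2HSV)[190:290,275:400].reshape(-1,3).astype(int)
q=(P[:,:2]-[.5583,.1016])@R.T*1000; z=P[:,2]*1000
for n,m in(('yellow',(abs(col[:,0]-22)<9)&(col[:,1]>140)),('dark',(col[:,2]<60))):
    m=m&(z>12)&(z<45)&(abs(q[:,0])<30)&(abs(q[:,1])<40); print(n,m.sum(),np.percentile(q[m],[2,50,98],0),np.percentile(z[m],[2,98]))
c=plan([.5340,.3300,.32],70.3,50,8)
c=plan([.5340,.3300,.26],70.3,50,2,c)
```

```text
yellow 310 [[-21.9424 -13.1775]
 [ -5.3732   6.2617]
 [ 18.3469  31.707 ]] [14.2766 38.4746]
dark 217 [[-15.315  -34.8611]
 [ -1.4602 -22.6963]
 [ 11.7418  23.3217]] [14.0751 39.9613]
now 17.95 [0.5632 0.0873 0.318 ] phi 106.00693662801058 tilt 0.5518064119425509 op 0.05011351233679915
50,30,5,0,0.1,0,4.5,
50,31,2,-1,0.1,0,4.5,
50,30,0,0,0.1,0,4.5,
50,31,-2,0,0.1,0,4.4,
50,30,-5,0,0,0,4.5,
50,30,-7,-1,0.1,0,4.4,
50,29,-9,0,0,0,4.5,
50,28.1,-11.3,-0.1,0.1,0,4.4
50,0,0,30,0,0,0,
50,0,0.1,30,0,0,0
```

drive_tool --moves '[50, 30, 5, 0, 0, 0, 4.5, 50, 31, 2, -1, 0, 0, 4.5, 50, 30, 0, 0, 0, 0, 4.5, 50, 31, -2, 0, 0, 0, 4.4, 50, 30, -5, 0, 0, 0, 4.5, 50, 30, -7, -1, 0, 0, 4.4, 50, 29, -9, 0, 0, 0, 4.5, 50, 28, -11, 0, 0, 0, 4.4]'

```text
t: 18.75
tool_pos: [0.532, 0.3309, 0.3107]
orientation: [2.572, 1.805, 0.001]
force: [0.9, -0.7, -0.1]
opening: 0.0498
gripper_force: 0.0
```

drive_tool --moves '[50, 0, 0, 20, 0, 0, 0, 50, 0, 0, 15, 0, 0, 0, 50, 0, 0, 0, 0, 0, 0, 50, 0, 0, 0, 0, 0, 0]'

```text
t: 19.15
tool_pos: [0.5322, 0.3289, 0.2749]
orientation: [-2.569, -1.808, 0.003]
force: [0.3, 0.2, -0.4]
opening: 0.0503
gripper_force: 0.0
```

Run:
```python
from h import *
from plant import robot
s=robot.read_state(); print(s['tool_pos'],phi(Ro.from_rotvec(s['orientation']).as_matrix()))
c=robot.read_camera('wrist'); np.savez('wrist10.npz',**c)
K=c['mtx']; o=-c['R'].T@c['t']; print('cam',o)
# cloud of fisheye depth
v,u=np.mgrid[:400,:640]; a=np.stack([(u-K[0,2])/K[0,0],(v-K[1,2])/K[1,1]],-1); th=np.linalg.norm(a,axis=-1); d=c['depth']
P=np.stack([np.tan(th)/th*a[...,0]*d,np.tan(th)/th*a[...,1]*d,d],-1); X=(P-c['t'])@c['R']
m=(X[...,2]>.02)&(X[...,2]<.05)&(abs(X[...,0]-.535)<.06)&(abs(X[...,1]-.33)<.08)&(d>0)
print('bar',m.sum(),[ (x[0],x[1],x[2]) for x in [cv2.minAreaRect(X[m][:,:2].astype(np.float32)*1000)]],np.percentile(X[m][:,2],95))
g=c['color'].astype(int).max(2); q=(g<50)&m; k=(X[...,2]>.036)&m; print('top only',k.sum(),cv2.minAreaRect(X[k][:,:2].astype(np.float32)*1000))
yx=np.argwhere(m); print('px',yx.min(0),yx.max(0))
```

```text
[0.5322 0.3289 0.2749] 70.26272114159184
cam [0.5619 0.4092 0.2548]
bar 1451 [((537.6171875, 331.8398742675781), (79.97710418701172, 10.232495307922363), 70.26263427734375)] 0.04198831837672054
top only 1419 ((537.6719360351562, 331.82464599609375), (79.97635650634766, 10.2307767868042), 70.16863250732422)
px [161 322] [265 336]
```

Run:
```python
from h import *
plan([.5365,.3313,.215],70.2,50,3)
```

```text
now 19.2 [0.5326 0.329  0.2757] phi 70.2555651910297 tilt 0.006071185121718109 op 0.05017375130146028
50,1,1,20,0,0,0,
50,1,1,20,0,0,0,
50,1.5,0.9,20.7,0,0,0.1
```

drive_tool --moves '[50, 1, 1, 20, 0, 0, 0, 50, 1, 1, 20, 0, 0, 0, 50, 1.5, 1, 20, 0, 0, 0, 50, 0, 0, 10, 0, 0, 0, 50, 0, 0, 4.5, 0, 0, 0, 50, 0, 0, 0, 0, 0, 0, 25, 0, 0, 0, 0, 0, 0, 25, 0, 0, 0, 0, 0, 0]'

```text
t: 20.0
tool_pos: [0.5368, 0.3321, 0.2023]
orientation: [2.569, 1.808, 0.003]
force: [-0.8, -0.2, -0.2]
opening: 0.0388
gripper_force: 0.0
```

drive_tool --moves '[0, 0, 0, 0, 0, 0, 0, 0, 0, 0, 0, 0, 0, 0, 0, 0, 0, 0, 0, 0, 0, 0, 0, 0, 0, 0, 0, 0, 0, 0, 0, 0, 0, 0, 0, 0, 0, 0, 0, 0, 0, 0]' --grip_force 40

```text
t: 20.6
tool_pos: [0.5363, 0.3319, 0.2011]
orientation: [-2.569, -1.809, -0.0]
force: [-0.0, 0.2, 1.1]
opening: 0.0092
gripper_force: 40.0
```

drive_tool --moves '[0, 0, 0, -5, 0, 0, 0, 0, 0, 0, -20, 0, 0, 0, 0, 0, 0, -30, 0, 0, 0, 0, 0, 0, -30, 0, 0, 0, 0, 0, 0, -25, 0, 0, 0, 0, 0, 0, 0, 0, 0, 0, 0, 0, 0, 0, 0, 0, 0]'

```text
t: 21.3
tool_pos: [0.5362, 0.3319, 0.3105]
orientation: [2.569, 1.809, 0.0]
force: [-0.1, 0.7, -2.7]
opening: 0.0097
gripper_force: 40.0
```

Run:
```python
from h import *
plan([.5566,.1031,.308],106.0,0,12)
```

```text
now 21.3 [0.5362 0.3319 0.3105] phi 70.2991683044831 tilt 0.011491126402583152 op 0.009651210865398111
0,-17,8,0,0,0,-3,
0,-18,7,0,0,0,-3,
0,-18,6,1,0,0,-3,
0,-19,5,0,0,0,-3,
0,-18,5,0,0,0,-3,
0,-19,3,0,0,0,-3,
0,-19,2,0,0,0,-3,
0,-19,1,1,0,0,-2.9,
0,-20,1,0,0,0,-3,
0,-19,-1,0,0,0,-2.9,
0,-19,-2,0,0,0,-3,
0,-18.7,-2.2,0.5,0,0,-2.9
```

drive_tool --moves '[0, -17, 8, 0, 0, 0, -3, 0, -18, 7, 0, 0, 0, -3, 0, -18, 6, 1, 0, 0, -3, 0, -19, 5, 0, 0, 0, -3, 0, -18, 5, 0, 0, 0, -3, 0, -19, 3, 0, 0, 0, -3, 0, -19, 2, 0, 0, 0, -3, 0, -19, 1, 1, 0, 0, -2.9]'

```text
t: 22.1
tool_pos: [0.5485, 0.1787, 0.3059]
orientation: [-2.134, -2.302, 0.006]
force: [0.1, 0.2, -3.8]
opening: 0.0098
gripper_force: 40.0
```

drive_tool --moves '[0, -20, 1, 0, 0, 0, -3, 0, -19, -1, 0, 0, 0, -2.9, 0, -19, -2, 0, 0, 0, -3, 0, -18.7, -2, 0.5, 0, 0, -2.9, 0, 0, 0, 0, 0, 0, 0, 0, 0, 0, 0, 0, 0, 0, 0, 0, 0, 0, 0, 0, 0]'

```text
t: 22.8
tool_pos: [0.5564, 0.1037, 0.3071]
orientation: [-1.89, -2.507, 0.002]
force: [-0.2, 0.5, -3.2]
opening: 0.0098
gripper_force: 40.0
```

```bash
cat >> h.py <<'E'
def wcloud(c):
    K=c['mtx']; v,u=np.mgrid[:400,:640]; a=np.stack([(u-K[0,2])/K[0,0],(v-K[1,2])/K[1,1]],-1); th=np.linalg.norm(a,axis=-1)+1e-9; d=c['depth']
    k=np.tan(th)/th*d; X=(np.stack([k*a[...,0],k*a[...,1],d],-1)-c['t'])@c['R']; X[d==0]=np.nan; return X
E
python3 - <<'E'
from h import *
from plant import robot
s=robot.read_state(); print(s['t'],s['tool_pos'],phi(Ro.from_rotvec(s['orientation']).as_matrix()),s['force'])
for n in('wrist','side','top'):
    c=robot.read_camera(n); np.savez(n+'11.npz',**c)
    X=wcloud(c) if n=='wrist' else cloud(c); zt=s['tool_pos'][2]-.2011
    L=(abs(X[...,0]-.557)<.11)&(abs(X[...,1]-.103)<.11)
    for nm,lo,hi in(('plate',zt-.006,zt+.012),('bar',zt+.03,zt+.05),('pillar',.045,.058)):
        m=L&(X[...,2]>lo)&(X[...,2]<hi); print(n,nm,m.sum())
        if m.sum()>5:
            Q=X[m]; print('  ',cv2.minAreaRect(Q[:,:2].astype(np.float32)*1000),np.median(Q[:,2]))
            if nm=='pillar':
                k,l,st,ce=cv2.connectedComponentsWithStats(m.astype(np.uint8)); print([(np.round(X[l==i].mean(0)*1000,1).tolist(),int(st[i,4]),np.round(ce[i],1).tolist()) for i in range(1,k) if st[i,4]>5])
            if nm=='plate': A=np.c_[Q[:,:2],np.ones(len(Q))]; print('  slope',np.linalg.lstsq(A,Q[:,2],rcond=None)[0])
E
```

```text
22.8 [0.5564 0.1037 0.3071] 105.96491698103561 [-0.2207  0.5003 -3.2151]
wrist plate 13168
   ((554.443603515625, 115.46084594726562), (70.87149047851562, 125.52510833740234), 15.991971015930176) 0.11022357485237703
  slope [-0.0017 -0.0004  0.1113]
wrist bar 3201
   ((555.0294189453125, 111.46485137939453), (60.54439163208008, 36.4525260925293), 79.4109878540039) 0.14696477780015674
wrist pillar 17
   ((570.05126953125, 168.13111877441406), (4.8704304695129395, 2.1629695892333984), 66.7509536743164) 0.04996712831500588
[([570.1, 168.0, 49.8], 17, [362.6, 142.4])]
side plate 1383
   ((556.9114379882812, 101.15281677246094), (70.72659301757812, 152.86949157714844), 16.08656883239746) 0.1097567818571302
  slope [0.0014 0.0017 0.1089]
side bar 292
   ((561.9497680664062, 91.3165512084961), (37.51628875732422, 54.120323181152344), 42.72266387939453) 0.14614278788501728
side pillar 103
   ((556.61474609375, 102.01504516601562), (60.46797561645508, 138.56768798828125), 16.592069625854492) 0.04901449077883144
[([516.1, 154.0, 48.3], 33, [312.9, 211.2]), ([598.5, 48.4, 48.8], 34, [354.5, 246.7]), ([550.9, 35.0, 48.8], 36, [328.8, 250.9])]
top plate 438
   ((555.5785522460938, 103.88943481445312), (70.73847961425781, 149.96495056152344), 15.891878128051758) 0.11093633532703273
  slope [0.0105 0.0016 0.105 ]
top bar 0
top pillar 10
   ((528.1630249023438, 96.18342590332031), (9.994654655456543, 130.5948028564453), 12.057829856872559) 0.05019689060322771
[]
```

Run:
```python
from h import *
for f in('side0','side9','side8','top0','wrist1','wrist3','wrist5'):
    c=load(f+'.npz'); X=wcloud(c) if 'wrist' in f else cloud(c)
    m=(abs(X[...,0]-.557)<.07)&(abs(X[...,1]-.103)<.09)&(X[...,2]>.044)&(X[...,2]<.06)
    Q=X[m]; r=cv2.minAreaRect(Q[:,:2].astype(np.float32)*1000)
    k,l,st,ce=cv2.connectedComponentsWithStats(m.astype(np.uint8),connectivity=8)
    print(f,m.sum(),np.round(r[0],1),np.round(r[1],1),round(r[2],1),[(np.round((X[l==i][:,:2].min(0)+X[l==i][:,:2].max(0))*500,1).tolist(),int(st[i,4])) for i in range(1,k) if st[i,4]>8])
# ring/holes: side11 & top11 plate hole positions (crop for last look)
c=load('side11.npz'); cv2.imwrite('pics/x.png',c['color'][...,::-1])
g=cv2.cvtColor(c['color'],cv2.COLOR_RGB2GRAY).astype(int)
for x,y in((-25,-62),(25,-62),(25,62),(-25,62)):
    a=np.radians(16.05); W=np.array([.5569+(x*np.cos(a)-y*np.sin(a))/1000,.1011+(x*np.sin(a)+y*np.cos(a))/1000,.109]); u,v=px(c,W); u0,v0=int(round(u)),int(round(v)); print((x,y),round(u,1),round(v,1)); print(g[v0-5:v0+6,u0-6:u0+7])
```

```text
side0 138 [557.1 101.8] [ 62.2 137.2] 15.9 [([564.5, 169.2], 30), ([516.3, 155.1], 33), ([598.5, 49.5], 36), ([551.2, 35.6], 39)]
side9 140 [557.3 102.4] [ 62.3 138.4] 16.1 [([564.4, 169.0], 31), ([516.2, 154.4], 35), ([598.6, 49.2], 36), ([551.2, 35.1], 38)]
side8 139 [557.4 102.4] [ 62.2 138.4] 16.3 [([564.4, 169.3], 30), ([516.2, 154.0], 33), ([598.5, 49.8], 36), ([551.2, 36.9], 40)]
top0 100 [555.6 105.2] [ 62.2 135.8] 16.4 [([597.1, 53.2], 24), ([562.9, 171.5], 25), ([548.6, 38.9], 27), ([515.2, 158.0], 24)]
wrist1 454 [558.8 104.3] [ 62.8 137.2] 16.3 [([599.8, 51.8], 137), ([552.2, 37.5], 136), ([565.8, 170.0], 94), ([517.5, 156.4], 87)]
wrist3 792 [559.  105.1] [ 61.9 136.5] 16.3 [([518.0, 157.5], 228), ([565.5, 171.4], 226), ([552.3, 38.9], 168), ([599.8, 53.0], 170)]
wrist5 732 [558.7 105.2] [ 62.5 136.9] 16.1 [([518.1, 157.8], 201), ([565.8, 171.6], 208), ([551.8, 38.9], 161), ([599.9, 52.7], 162)]
(-25, -62) 328.8 225.8
[[134 136 135 139 135 136 138 136 137 137 138 137 139]
 [130 136 135 139 136 135 136 137 139 139 137 140 138]
 [124 136 135 134 129 125 127 130 131 136 139
[... 1633 characters left out ...]
110 112 110 110]
 [109  73  24  15   5  12  27  69  98 111 110 110 112]]
(-25, 62) 312.5 186.9
[[222 221 224 223 221 217 210 187 181 178 169 151 147]
 [201 187 182 173 155 147 144 140 139 135 135 134 131]
 [167 140 136 136 132 130 129 129 131 128 131 130 129]
 [152 128 131 123 118 112 110 118 122 127 128 130 130]
 [163 129 126 112  92  97 101 100 100 119 128 131 129]
 [165 135 129 126 128 157 174 160 130 125 131 132 130]
 [185 146 127 129 136 142 151 143 129 129 134 132 132]
 [188 154 128 127 130 132 132 130 133 130 131 131 132]
 [193 165 124 120 125 128 129 128 131 133 128 129 130]
 [199 194 150 123 130 130 129 131 131 131 130 131 129]
 [198 200 169 136 132 130 132 131 129 129 130 131 130]]
```

Run:
```python
from h import *
plan([.5569,.1048,.2665],106.15,0,4)
```

```text
now 22.95 [0.5567 0.1039 0.3081] phi 106.03030894061209 tilt 0.03176297892433319 op 0.009886545024808574
0,0,0,10,0,0,0,
0,0,0,11,0,0,0,
0,1,0,10,0,0,-0.1,
0,-0.2,0.4,10.6,0,0,0
```

drive_tool --moves '[0, 0, 0, 10, 0, 0, 0, 0, 0, 0, 11, 0, 0, 0, 0, 0.8, 0.4, 10, 0, 0, -0.1, 0, 0, 0, 8, 0, 0, 0, 0, 0, 0, 2, 0, 0, 0, 0, 0, 0, 0, 0, 0, 0, 0, 0, 0, 0, 0, 0, 0, 0, 0, 0, 0, 0, 0, 0]'

```text
t: 23.75
tool_pos: [0.5574, 0.104, 0.2681]
orientation: [1.888, 2.51, 0.001]
force: [-0.3, -0.3, -3.2]
opening: 0.01
gripper_force: 40.0
```

Run:
```python
from h import *
from plant import robot
s=robot.read_state(); R=Ro.from_rotvec(s['orientation']).as_matrix(); print(s['t'],s['tool_pos'],phi(R),R[:2,2],s['force'])
for n in('wrist','side','top'):
    c=robot.read_camera(n); np.savez(n+'12.npz',**c)
    X=wcloud(c) if n=='wrist' else cloud(c); zt=s['tool_pos'][2]-.2011
    m=(abs(X[...,0]-.557)<.11)&(abs(X[...,1]-.103)<.11)&(X[...,2]>zt-.006)&(X[...,2]<zt+.012); Q=X[m]
    r=cv2.minAreaRect(Q[:,:2].astype(np.float32)*1000); print(n,m.sum(),r,np.median(Q[:,2]))
    g=c['color'][...,::-1]
    if n=='side': a=cv2.resize(g[175:265,280:380],(400,360),interpolation=cv2.INTER_CUBIC)
    if n=='wrist': b=cv2.resize(g[90:270,230:430],(400,360),interpolation=cv2.INTER_CUBIC)
cv2.imwrite('pics/fin.png',np.hstack([a,b]))
```

```text
23.75 [0.5574 0.104  0.2681] 106.09343408015873 [0.0011 0.0001] [-0.333  -0.3355 -3.2226]
wrist 13142 ((555.8466796875, 116.17025756835938), (70.64634704589844, 124.60865020751953), 16.137149810791016) 0.07117333349188579
side 1366 ((558.2891845703125, 101.24676513671875), (70.80474853515625, 153.31741333007812), 16.029756546020508) 0.07040330639770778
top 409 ((556.3031616210938, 104.0421142578125), (69.68489074707031, 150.03009033203125), 15.868577003479004) 0.0710381877445199
```

View pics/fin.png

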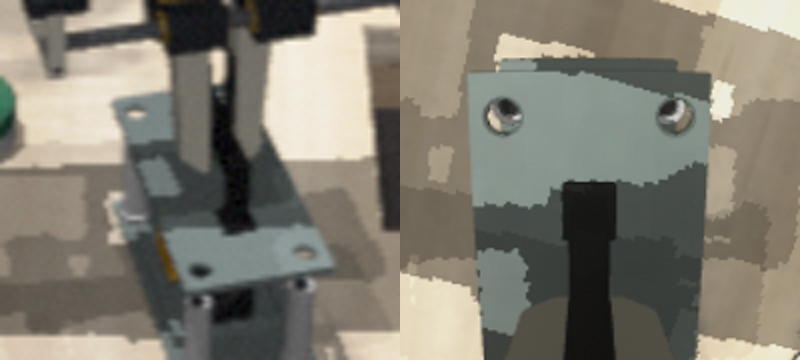

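The left panel (side) shows the front pillars just under the plate's holes. The right panel (wrist) shows the pillar rings through the holes at image pixels of about (281,148) and (368,147). I'll measure those.

Run:
```python
from h import *
c=load('wrist12.npz'); X=wcloud(c); g=cv2.cvtColor(c['color'],cv2.COLOR_RGB2GRAY)
for u0,v0 in((281,148),(368,147)):
    B=X[v0-14:v0+15,u0-14:u0+15]; v,u=np.mgrid[v0-14:v0+15,u0-14:u0+15]
    low=(B[...,2]<.063); up=low  # hole opening in image
    print('hole px',u[low].mean(),v[low].mean(),low.sum()); 
    hp=wray(c,u[low].mean(),v[low].mean(),.070); 
    ring=(B[...,2]>.045)&(B[...,2]<.056); dk=low&(g[v0-14:v0+15,u0-14:u0+15]<70)
    print(' hole centre xy@top',hp[:2]*1000,'ring n',ring.sum(),'ring mean',B[ring].mean(0)*1000 if ring.any() else 0)
    print(' dark',dk.sum(),wray(c,u[dk].mean(),v[dk].mean(),.05)[:2]*1000)
    print(g[v0-10:v0+11,u0-10:u0+11])
```

```text
hole px 281.6019417475728 147.36893203883494 206
 hole centre xy@top [518.3748 156.865 ] ring n 136 ring mean [516.7883 155.0576  50.2221]
 dark 55 [516.7482 156.4461]
[[151 151 150 151 151 150 144 133 124 122 120 124 129 133 142 144 147 147
  148 147 147]
 [151 151 151 150 135 126 118 101 101 102  87  71  79 104 114 132 142 146
  147 147 147]
 [150 151 150 135 114 106 103  97  87  62  47  41  45  63  88 105 123 139
  147 147 147]
 [150 149 142 114 103 100 100  94  67  49  37  33  34  40  52  78 103 123
  138 147 147]
 [148 141 122  95 119 120 108  92  58  47  36  33  34  35  43  56  81 102
  121 138 147]
 [143 124  95  82 137 136 117  99  68  47  37  33  34  37  45  46  59  80
  102 126 146]
 [134 106  94  75 131 133 122 115  90  53  38  35  33  37  46  46  47  63
   91 118 141]
 [131  94  84  90 183 159 121 123 116  60  47  38  34  38  46  46  49  65
   92 115 129]
 [122  91  87 161 197 175 140 123 118  84  59  46  38  37  46  45  65  87
   99 110 131]
 [119  86  98 208 206 187 151 119 120 113  86  62  71  84  79  89  92 137
  159 152 126]
 [118  86 101 205 206 199 177 143 118 121 
[... 2274 characters left out ...]
6 121 123 123 122 118 116 165 162 126 121 123 124 123  99  82
  103 115 139]
 [117 101 101 109 116 118 114 102  95  97 107 118 121 123 124 111  89  86
  116 121 138]
 [118 102  86  77  78  81  80  80  79  87 104 118 120 122 123  94  83  99
  112 131 139]
 [135 110 101  82  75  79  78  78  77  86 104 117 120 122 103  85  93 112
  119 138 141]
 [139 126 107  90  82  80  79  78  77  85 102 112  99  97  86  94 108 123
  132 141 142]
 [141 137 121 105  95  92  83  76  70  76  85  92  83  88  94 108 122 132
  141 141 142]
 [141 141 136 122 111 105  96  85  78  70  69  76  91 113 116 122 132 141
  141 141 143]
 [141 140 140 136 127 115 110 111 110  93  92 113 114 116 124 135 141 141
  141 141 142]]
```

Run:
```python
from h import *
c=load('wrist12.npz')
for (a,b),(d,e) in (((281.6,147.37),(283.3,142.3)),((366.93,147.42),(362,141.4))):
    p=wray(c,a,b,.069)[:2]*1000; q=wray(c,d,e,.05)[:2]*1000; print(p,q,q-p)
plan([.5566,.1049,.2662],106.15,0,2)
```

```text
[518.2779 156.7005] [516.6836 157.0858] [-1.5943  0.3854]
[566.1702 170.5051] [565.1723 171.6695] [-0.9979  1.1645]
now 23.9 [0.5573 0.104  0.2679] phi 106.09378125596052 tilt 0.04692430962737527 op 0.009874522126630444
0,1,0,1,0,0,0,
0,0.1,-0.4,0.7,0,0,-0.1
```

drive_tool --moves '[0, 0.6, -0.3, 0.9, 0, 0, 0, 0, 0.5, -0.3, 0.8, 0, 0, 0, 0, 0, 0, 0, 0, 0, 0, 0, 0, 0, 0, 0, 0, 0, 0, 0, 0, 0, 0, 0, 0, 0, 0, 0, 0, 0, 0, 0]'

```text
t: 24.5
tool_pos: [0.5562, 0.1049, 0.2657]
orientation: [-1.888, -2.511, 0.0]
force: [0.4, 0.8, -2.2]
opening: 0.0098
gripper_force: 40.0
```

Run:
```python
from h import *
from plant import robot
s=robot.read_state(); R=Ro.from_rotvec(s['orientation']).as_matrix(); print(s['t'],s['tool_pos'],phi(R),R[:2,2],s['force'])
c=robot.read_camera('wrist'); np.savez('wrist13.npz',**c); X=wcloud(c); g=cv2.cvtColor(c['color'],cv2.COLOR_RGB2GRAY)
for u0,v0 in((281,148),(368,147)):
    B=X[v0-14:v0+15,u0-14:u0+15]; v,u=np.mgrid[v0-14:v0+15,u0-14:u0+15]; low=B[...,2]<.061; print('hole',u[low].mean(),v[low].mean(),low.sum()); print(g[v0-10:v0+11,u0-10:u0+11])
for n in('side','top'):
    c=robot.read_camera(n); X=cloud(c); zt=s['tool_pos'][2]-.2011
    m=(abs(X[...,0]-.557)<.11)&(abs(X[...,1]-.103)<.11)&(X[...,2]>zt-.006)&(X[...,2]<zt+.012); Q=X[m]
    print(n,m.sum(),cv2.minAreaRect(Q[:,:2].astype(np.float32)*1000),np.median(Q[:,2]))
```

```text
24.5 [0.5562 0.1049 0.2657] 106.0995674444948 [-0. -0.] [ 0.3987  0.7816 -2.2489]
hole 281.6341463414634 147.390243902439 205
[[150 151 151 151 151 149 143 131 120 121 121 127 132 134 141 144 146 147
  147 147 147]
 [151 150 150 151 136 127 119  97  68  91  96  95  94  99 116 131 142 146
  147 147 146]
 [151 150 150 135 111 102 102 101 113 116 108  82  62  70  87 100 121 138
  146 147 146]
 [150 149 143 114 102 121 124 103 121 122  89  59  44  46  60  79 103 123
  138 147 146]
 [148 142 121  94 120 150 142 105 120 113  72  46  40  43  48  58  80 104
  122 137 146]
 [143 123  95  87 152 163 138 111 120  99  65  42  40  46  47  46  58  81
  104 126 145]
 [134 105  96 102 180 155 117 122 119  89  59  40  40  46  47  46  44  57
   85 117 141]
 [131  94  92 152 191 171 138 124 119  89  59  41  40  46  45  46  46  46
   75 110 130]
 [122  91  86 157 193 176 143 122 119  88  62  42  39  46  46  46  46  46
   70 104 131]
 [120  89  93 187 201 195 162 120 121 113  69  45  38  37  38  45  45  46
   63  94 125]
 [120  88  85 163 199 204 177 135 123 122  83  58  44  38  36  46  45  56
   79 104 
[... 2367 characters left out ...]
[134 110 103 101 108 119 123 123 120 101  89  99 113 117 101  85  90 109
  121 138 141]
 [139 126 107  94  92  96  98  97  95  87  80  87  96  93  85  94 106 120
  132 141 141]
 [140 135 121 104  91  87  85  76  70  70  69  70  79  71  90 109 122 132
  141 141 142]
 [141 140 136 121 108 100  94  84  74  72  73  75  89  84 109 121 132 141
  142 141 142]
 [141 140 140 135 127 116 109 110 104 107 111 113 114 115 125 135 141 142
  140 142 142]]
side 1357 ((556.9486694335938, 101.95468139648438), (71.010009765625, 152.453369140625), 16.40662384033203) 0.06805020240668656
top 399 ((555.55322265625, 104.82083129882812), (70.5338134765625, 150.40634155273438), 15.934246063232422) 0.06877541803781366
```

Run:
```python
from h import *
c=load('wrist13.npz')
for (a,b),(d,e) in (((281.63,147.39),(286.3,144.7)),((366.89,147.42),(364.7,144.4))):
    p=wray(c,a,b,.067)[:2]*1000; q=wray(c,d,e,.05)[:2]*1000; print(p,q,q-p)
```

```text
[516.9322 157.6118] [517.7455 157.2989] [ 0.8133 -0.3129]
[564.6894 171.4004] [565.6415 171.3734] [ 0.9521 -0.0269]
```

drive_tool --moves '[0, 0, 0.4, -0.3, 0, 0, 0, 0, 0, 0, 0, 0, 0, 0, 0, 0, 0, 0, 0, 0, 0, 0, 0, 0, 0, 0, 0, 0, 0, 0, 0, 0, 0, 0, 0, 0, 0, 0, 0, 0, 0, 0, 0, 0, 0, 0, 0, 0, 0]'

```text
t: 25.35
tool_pos: [0.5566, 0.105, 0.266]
orientation: [-1.889, -2.511, 0.0]
force: [0.1, 0.2, -2.9]
opening: 0.0097
gripper_force: 40.0
```

Run:
```python
from h import *
from plant import robot
s=robot.read_state(); print(s['t'],s['tool_pos'],s['dq'],s['force'],s['opening'])
# quick check that the block and bystanders stand (side view, colour vs side9)
a=load('side9.npz'); c=robot.read_camera('side')
for n,f in(('before',a),('now',c)):
    h=cv2.cvtColor(f['color'],cv2.COLOR_RGB2HSV).astype(int); g=(abs(h[...,0]-80)<12)&(h[...,1]>120)&(h[...,2]<140); print(n,'tin',np.argwhere(g[180:230,240:295]).mean(0))
print(robot.close_job())
```

```text
25.35 [0.5566 0.105  0.266 ] [ 0.001   0.0016  0.0008  0.0019  0.0008 -0.0001] [ 0.1355  0.2354 -2.9388] 0.00973660190268425
before tin [24.5269 27.4982]
now tin [24.5288 27.6511]
the job is handed in; nothing more can be done
None
```

The job is handed in at about 25 s: the block and loupe are set down in the pocket, and the cover is held level and still about 15 mm above the pillars, holes within about 1 mm of line by my camera measurements; no verdict was returned.

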